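# Fit a hose tee into a clamped valve line and open the gate valve

### The arm

A 7-joint arm with a two-finger parallel gripper is mounted at the origin on the work surface. World frame = base frame: x ahead of the robot, y to its left, z up, the work surface at z = 0. Lengths are in m, angles in rad, forces in N, time in s.
With the tool pointing down it reaches from about 0.425 to 0.95 m from the base axis. Payload 16.7 kg.
Tool frame: the origin (TCP) lies at the very end of the fingers, on their centre line; the grasp point (between the pads) lies 19 mm behind it; z points along the fingers, y is the line along which they close (so a half turn about z gives the same grasp; the last joint's range is limited). The gripper opens to 94 mm and grips with 3 to 60 N. Pads are 16 mm wide; open, the fingers measure 119 mm over their backs; the gripper's body (75 mm by 177 mm) begins 78 mm behind the grasp point.
Start: joints at [0.997, 0.426, 0.074, 1.606, -0.034, 1.111, -0.067], TCP at [0.278, -0.615, 0.205] pointing down, gripper open.
Joint ranges: [-2.85, 2.85], [-0.5, 2.14], [-1.23, 1.37], [0.21, 2.46], [-1.02, 4.16], [0.16, 2.05], [-2.73, 2.73]. Speed limits (rad/s): [1.89, 1.89, 2.39, 2.39, 3.01, 3.01, 3.01].

### API

Orientations are given as a unit quaternion [x, y, z, w].
In Python, from rig import arm gives the robot as it stands.
- The arm moves only by the tool servo_tool, never from a script. Its argument "deltas" is a list of rows, each a list of 7 numbers: the shift along the world's x, y, z in m, then the turn, a rotation vector about the world's x, y, z in degrees, then the finger opening in m, from 0 to 0.094. A call has 1 to 8 rows; each row is the pose to reach, as a shift and turn from the pose commanded when the call began; what a row does not reach only later rows make up. A row lasts 1/10 s, in which the tool goes at most 50 mm and 8.59 degrees, less where a joint would pass 70% of its speed; a pose out of reach is approached as far as the arm can. A call with a gripper value outside its range is refused whole. The fingers move at their own pace and stop on an object; "force" is the grip in N (left out, the last holds). Time passes only in rows, so rows that repeat a pose let the fingers close. It gives the time, the measured TCP pose, the force, the opening and the grip force at its end, in the units of the state.
- arm.observe(): the state, without advancing time (a new reading comes with each control period).
- arm.snapshot(name): name is "scene" or "side" or "wrist"; returns (picture, depth): 384x512x3 uint8, red, green, blue; 384x512 float32, m along the optical axis (not along the pixel's ray), 0 where there is no reading.
- arm.get_calibration(name): a dict with "fov_y" (degrees; the focal length in pixels is half the picture's height over the tangent of half this angle, whatever the lens; pixels are square), "cx", "cy" (the principal point, pixels), "xyz" and "rotation" of the camera in the world; the wrist camera has in their place "T_tool_cam" (4x4, takes a point from camera to tool coordinates, whose origin is the TCP and whose axes are the flange's). Camera axes: x right, y up, looking along -z (the intrinsics and any distortion apply to the point x, -y, -z); pixel columns grow to the right and rows downward; lengths in m; the calibration is good to about 2 mm. A picture is of the moment at which its call begins: read the wrist's pose just before it. get_calibration takes no time and is no camera call.
- arm.hand_in(): hands the job in; it is judged then, once.
Trained networks look in the newest picture that a camera, given by its name, has taken for a name from the list of things; names that differ only in an ending like _2 or _b are one class to them, and where a whole thing is asked for, a point or a joint stands for the part that bears it (a point fixed in the world has none). Each returns a list of dicts, best first, with "p" (0 to 1); they miss things now and then, are a little off and sometimes report something else, mostly with a low value. They report only what shows in the picture. A call takes as long as a camera call. They do not tell look-alikes from the thing itself.
- arm.search_frame(camera, query): "xyz" ([x, y, z] in m, in the coordinates of the camera as it stood for that picture, good to about 4 mm: the middle of the surface that is visible of it).
- arm.landmark_of(camera, query): "xyz" ([x, y, z] in m, in the coordinates of the camera as it stood for that picture, good to about 4 mm: a listed point, or the origin of a listed thing).
The state is a dict: "t": time; "joint_positions": joint angles; "joint_vel": joint speeds; "joint_efforts": joint torques, N m; "position": TCP position; "eef_rot": TCP orientation; "ft_force": force on the tool from outside, world axes, zero at the start; "wrist_torque": the same for the moment, N m; "finger_gap": finger opening in m; "finger_force": force on a finger pad.
Only numpy, scipy, OpenCV 4.12 (cv2) and the standard library are available. Lean on these libraries where they do the work, as an engineer would, in place of code of your own. Each camera call takes 0.05 s, during which the arm holds its last target. There are 200 camera calls.

### The job

Take the brass hose tee out of its wooden block, stand its stem in the brass port of the valve line held in the vice, and screw it in clockwise until it stiffens, stopping when its two barbs stand square across the pipe, in line with the white marks on the port; do not force it further. Then open the red handwheel (counter-clockwise) until you feel its stop, back it off a quarter turn, and let go. Leave the steel nipple, the tape roll and the spanner where they are.

Things in the scene. Friction and masses are not known exactly. Their poses are not given: they have to be found in the camera images.
- manifold: Blue bench vice (150 x 100 mm, jaws 85 mm high), fixed, clamping a valve line. Origin: on the bench under the jaws' middle. The pipe (axis 65 mm high) runs along its y; at y = -95 mm the upright brass port, at y = +95 mm the valve with the red handwheel. Its x is square across the pipe: the vice's handle points to -x (110 mm out), the two white marks lie on the port's +x and -x sides.
- port_mouth (a point): Centre of the open top of the brass port, 100 mm above the bench; axes as manifold, z up. Round, 46 mm outside, bore 29 mm. In the bore, 23 mm down (sleeve at 0), is the floor of the turning thread sleeve.
- sleeve_floor (a point): Centre of the sleeve's dark floor in the port, turning with it. Its x is the line of two opposite yellow teeth on it, 8 mm tall, 5 mm wide, 8.5 to 13.5 mm from the axis. The tee's lugs drop between the teeth; turned clockwise they meet them when the tee's x is 0.63 rad counter-clockwise of this x (mod half a turn). Lugs that land on the teeth (stem 15 mm deep, not 23) drop in once turned clockwise.
- sleeve (a joint): Turn of the sleeve, rad, growing clockwise from above; starts 0 to 0.5. Once the lugs meet the teeth, tee and sleeve turn together and sink 1.5 mm per rad. At 3.0 the barbs are square across the pipe. Turning takes 0.16 N m at first, rising evenly from 2.6 on to about 0.27 at 3.0 and 0.37 at 3.35: beyond that it is forced. It stays where it is left up to about 3.15.
- tee: Brass hose tee, about 200 g, 64 mm tall. Origin: centre of the stem's lower end; z up; x along its two barbs (same after half a turn). Stem: two lugs along x (23 mm across, 6 mm wide, lowest 9 mm), from there a cone to z = 17 and a shoulder 26 mm in diameter up to z = 29, a collar 34 mm in diameter to z = 33. Barbs 16 mm thick, axis at z = 48, tips 46 mm from the centre. Screwed in, the collar is about 2 mm above the port.
- tee_grip (a point): Grip point in the tee's block, 54 mm above the stem's end, axes as tee. The block is 32 mm along x, 20 mm along y, from z = 33 to 64 of the tee: pinch it across y. At the start the tee stands upright, collar on a wooden block (80 x 80 x 38 mm, 28 mm hole) left or right of the vice; lift it straight out by 35 mm or more.
- handwheel (a joint): Turn of the red handwheel, rad, growing counter-clockwise from above (opening); starts 3.5 to 6, hard stop at 12.5. Turning takes about 0.1 N m; it stays where it is left.
- wheel_axis (a point): Point on the upright axis of the handwheel at the height of the crank's grip point, 167 mm above the bench. The wheel's rim is 102 mm across, its top 139 mm above the bench.
- crank_grip (a point): Grip point of the black upright crank handle on the wheel: a freely spinning pin 16 mm in diameter, 42 mm tall (140 to 182 mm above the bench), 42 mm from the wheel's axis. This point lies 15 mm below its top. Pinch it from above and carry it round in a circle.
- nipple: Straight steel hose nipple, 75 mm tall with one upright barb, standing in the other wooden block. Origin: lower end of its stem, z up. Leave alone.
- tape_roll: White roll of thread tape lying flat, 56 mm across, 18 mm high, origin centre of its underside. Between the vice and the robot. Leave alone.
- spanner: Steel spanner, 180 mm long, lying flat beyond the vice; origin at its middle on the bench, x along it. Leave alone.
Mind the look-alikes: they are no part of the job. Leave any green or pink look-alike of the tee alone.

How it is judged:
On the way, in this order (a step that is already met when the one before it is completed fails the run):
1. the tee's stem stands down in the port, between the sleeve's teeth (horizontal distance between tee and port_mouth below 0.004 m and angle between tee's own z axis and vertical below 0.12 rad and z of tee in the frame of port_mouth below -0.02 m), for 0.1 s.
2. the tee is screwed in until stiff, barbs square across the pipe (horizontal distance between tee and port_mouth below 0.004 m and angle between tee's own z axis and vertical below 0.12 rad and value of joint sleeve between 2.78 and 3.22 rad and angle between the x axis of tee and the x axis of manifold, either way round below 0.16 rad and z of tee in the frame of port_mouth below -0.0245 m), for 0.3 s.
3. the handwheel is opened to its stop (value of joint handwheel above 12.42 rad), for 0.1 s.
4. the handwheel is backed off a quarter turn (value of joint handwheel between 10.58 and 11.28 rad), for 0.2 s.
At the end, for the whole second after the job is handed in: Tee upright in the port (axis within 4 mm, tilt under 0.12 rad, stem end over 24.5 mm below the mouth), sleeve at 2.78 to 3.22 rad, barbs within 0.16 rad of square across the pipe; handwheel at rest 1.57 rad (within 0.35) back from its open stop (all of step 2 and all of step 4 and linear speed of tee below 0.02 m/s and velocity of joint handwheel between -0.05 and 0.05 rad/s); the robot touches nothing.
It fails at once if the tee is forced on past its stopping angle (value of joint sleeve above 3.35 rad).
It fails at once if the steel nipple is disturbed (distance of nipple from where it was at the start of the episode above 0.03 m).
It fails at once if the tape roll is disturbed (distance of tape_roll from where it was at the start of the episode above 0.03 m).
It fails at once if the spanner is disturbed (distance of spanner from where it was at the start of the episode above 0.03 m).
It also fails if it takes over 72 s, if anything falls off the work surface, if the arm or the gripper's body presses on something with over 40 N, if the wrist force passes 120 N, or if a joint passes its speed limit or range.

## Working session

There is one attempt and no reset: what is moved stays moved. The work goes in short steps, Python scripts to look and compute and a tool call to move; the robot and the scene stay as the last step left them, time stands still between calls to the robot, and variables do not carry over. Pictures are saved under pics/ and viewed, at most 10 in all, crops included, and the job is handed in when it is done.

Besides the shell and the picture viewer there is one more tool, called after "Call:" by a JSON object that holds its "op" and its "data". servo_tool: Moves the arm, as the interface text tells. Its arguments: {"type":"object","properties":{"deltas":{"type":"array"},"force":{"type":"number"}},"required":["deltas"]}

```bash
mkdir -p pics; cat > h.py <<'E'
import numpy as np, cv2
from scipy.spatial.transform import Rotation as R
from rig import arm
def cam(name):
    c=arm.get_calibration(name)
    if name=='wrist':
        s=arm.observe(); T=np.eye(4); T[:3,:3]=R.from_quat(s['eef_rot']).as_matrix(); T[:3,3]=s['position']
        T=T@np.array(c['T_tool_cam'])
    else:
        T=np.eye(4); r=np.array(c['rotation']); T[:3,:3]=r if r.shape==(3,3) else R.from_quat(r).as_matrix(); T[:3,3]=c['xyz']
    f=192/np.tan(np.radians(c['fov_y'])/2)
    return c,T,f
def snap(name,fn=None):
    k=cam(name); im,d=arm.snapshot(name)
    if fn: cv2.imwrite('pics/'+fn,im[:,:,::-1])
    return im,d,k
def world(T,p): return T[:3,:3]@np.array(p)+T[:3,3]
def pix(k,p):
    c,T,f=k; q=T[:3,:3].T@(np.array(p)-T[:3,3]); return np.array([c['cx']+f*q[0]/-q[2], c['cy']-f*q[1]/-q[2]])
def look(name,T,qs,fn='landmark_of'):
    for q in qs:
        for r in getattr(arm,fn)(name,q)[:4]:
            print(name,q,round(r['p'],2),world(T,r['xyz']).round(4))
def cloud(k,d):
    c,T,f=k; v,u=np.mgrid[:384,:512]; P=np.stack([(u-c['cx'])/f*d,-(v-c['cy'])/f*d,-d],-1)
    return P@T[:3,:3].T+T[:3,3]
E
python3 - <<'E'
from h import *
for n in ['scene','side']:
    im,d,k=snap(n,n+'0.png'); print({a:b for a,b in k[0].items()})
    look(n,k[1],['manifold','port_mouth','sleeve_floor','tee','tee_grip','crank_grip','wheel_axis','nipple','tape_roll','spanner'])
print(arm.get_calibration('wrist')); print(arm.observe())
a=cv2.imread('pics/scene0.png');b=cv2.imread('pics/side0.png')
cv2.imwrite('pics/both.png',cv2.resize(np.vstack([a,b]),None,fx=.78,fy=.78))
E
```

```text
{'fov_y': 49.15436993793417, 'cx': 248.09689435965328, 'cy': 193.94857019460372, 'xyz': array([ 1.34641409, -0.05275658,  1.21939862]), 'rotation': array([0.22422322, 0.202695  , 0.62364054, 0.72090996])}
scene manifold 0.68 [ 0.578   0.0373 -0.0015]
scene port_mouth 0.7 [ 0.5698 -0.0587  0.0955]
scene tee 0.74 [0.6413 0.3387 0.0009]
scene tee 0.71 [0.546  0.4879 0.0016]
scene tee 0.5 [0.5131 0.3444 0.0099]
scene tee_grip 0.72 [0.5105 0.3451 0.0647]
scene tee_grip 0.69 [0.5144 0.344  0.0065]
scene tee_grip 0.56 [0.6403 0.3382 0.0518]
scene crank_grip 0.48 [0.5898 0.0862 0.1667]
scene wheel_axis 0.63 [0.5925 0.1333 0.1666]
scene nipple 0.63 [ 0.4338 -0.3543  0.0077]
scene tape_roll 0.75 [ 0.4142 -0.066   0.0013]
scene spanner 0.78 [ 7.553e-01 -3.310e-02 -5.000e-04]
{'fov_y': 57.23866874531906, 'cx': 258.4050848353571, 'cy': 196.93321731955476, 'xyz': array([0.1118519 , 0.56157872, 0.69456809]), 'rotation': array([-0.15329032,  0.38700639,  0.84612208, -0.3328747 ])}
side manifold 0.56 [0.5786 0.0287 0.0032]
side port_mouth 0.8 [ 0.5668 -0.0603  0.0978]
side tee 0.89 [0.6437 0.3378 0.0
[... 1036 characters left out ...]
 1.60596761, -0.03411467,
        1.11077181, -0.06708616]), 'joint_vel': array([-6.00492158e-04,  2.65321382e-05,  1.66824391e-04, -6.83901579e-04,
       -5.43285577e-04, -3.51196025e-04, -1.18237269e-03]), 'joint_efforts': array([ 1.55198424e-03, -9.35509515e+01,  3.66406873e+00, -4.54542768e+01,
       -4.90889477e-02,  1.29425491e-02, -5.07706739e-05]), 'position': array([ 0.27818101, -0.61500103,  0.20547203]), 'eef_rot': array([ 9.77532793e-01,  2.10783391e-01,  2.58499647e-05, -8.17388106e-06]), 'ft_force': array([-0.41350448,  0.06734146, -0.03445504]), 'wrist_torque': array([ 3.07997336e-05, -5.96756497e-05,  6.77712735e-03]), 'finger_force': 0.0, 'finger_gap': 0.09433546536190006}
```

View pics/scene0.png

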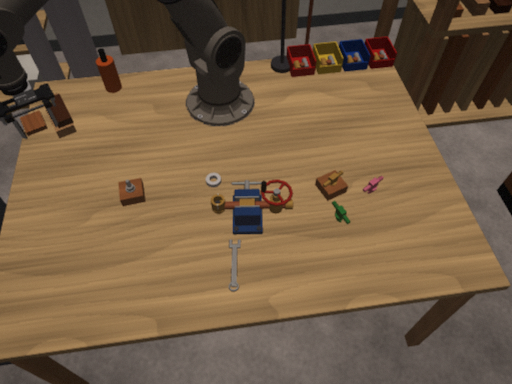

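The scene view shows three candidates. The brass tee stands in a wooden block at (331,183). A green look-alike lies at (341,213) and a pink one at (373,184). The brass one in the block fits the description; I'll confirm it in a crop.

```bash
python3 - <<'E'
from h import *
k=cam('side'); im=cv2.imread('pics/side0.png')
def crop(p,w):
    u,v=pix(k,p).astype(int); print(u,v); u=np.clip(u,w,511-w);v=np.clip(v,w,383-w); return cv2.resize(im[v-w:v+w,u-w:u+w],(400,400),interpolation=cv2.INTER_CUBIC)
cv2.imwrite('pics/crop1.png',np.hstack([crop([.56,.38,.05],75),crop([.58,.037,.1],75)]))
E
```

```text
163 291
264 193
```

View pics/crop1.png

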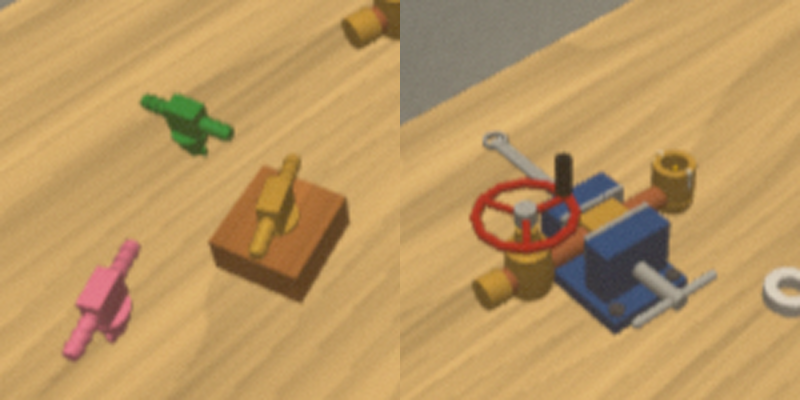

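The crop confirms it: the brass tee in the wooden block is on the left at crop (278,205). The green one (190,125) and the pink one (100,300) lie loose. I'll look into the port from above first.

Call:
{"op": "servo_tool", "data": {"deltas": [[0.2185,0.523,-0.055,0,0,0,0.094],[0.2185,0.523,-0.055,0,0,0,0.094],[0.2185,0.523,-0.055,0,0,0,0.094],[0.2185,0.523,-0.055,0,0,0,0.094],[0.2185,0.523,-0.055,0,0,0,0.094],[0.2185,0.523,-0.055,0,0,0,0.094],[0.2185,0.523,-0.055,0,0,0,0.094],[0.2185,0.523,-0.055,0,0,0,0.094]]}}

```text
t: 1.9
position: [0.4321, -0.2458, 0.167]
eef_rot: [0.978, 0.211, 0.0, 0.0]
ft_force: [0.8, -0.6, 0.0]
finger_gap: 0.0941
finger_force: 0.0
```

Call:
{"op": "servo_tool", "data": {"deltas": [[0.065,0.156,-0.017,0,0,0,0.094],[0.065,0.156,-0.017,0,0,0,0.094],[0.065,0.156,-0.017,0,0,0,0.094],[0.065,0.156,-0.017,0,0,0,0.094],[0.065,0.156,-0.017,0,0,0,0.094]]}}

```text
t: 2.4
position: [0.4976, -0.0883, 0.1497]
eef_rot: [0.977, 0.213, 0.0, -0.0]
ft_force: [0.2, -0.8, 0.7]
finger_gap: 0.0944
finger_force: 0.0
```

```bash
python3 - <<'E'
from h import *
im,d,k=snap('wrist','w1.png'); look('wrist',k[1],['port_mouth','sleeve_floor','manifold','wheel_axis','crank_grip'])
print(arm.observe()['position'])
P=cloud(k,d); m=pix(k,[.568,-.0595,.1]); print(m)
u,v=m.astype(int); u=np.clip(u,60,451); v=np.clip(v,60,323)
c=im[v-60:v+60,u-60:u+60,::-1]
cv2.imwrite('pics/w1c.png',np.hstack([cv2.resize(im[:,:,::-1],(400,300)),cv2.resize(c,(400,300),interpolation=cv2.INTER_CUBIC) if 0 else cv2.copyMakeBorder(cv2.resize(c,(300,300),interpolation=cv2.INTER_CUBIC),0,0,0,100,0)]))
# port rim from depth
s=(abs(P[...,2]-.1)<.006)&(np.hypot(P[...,0]-.568,P[...,1]+.0595)<.035)
print('rim',P[s].min(0),P[s].max(0),s.sum())
E
```

```text
wrist port_mouth 0.84 [ 0.5722 -0.0586  0.1016]
wrist sleeve_floor 0.6 [ 0.5674 -0.059   0.0732]
wrist manifold 0.76 [0.5822 0.0346 0.0024]
[ 0.4963569  -0.09281063  0.14999176]
[259.28470782 105.17225766]
rim [ 0.54497935 -0.08185668  0.09413339] [ 0.59249698 -0.03647318  0.1041198 ] 2249
```

View pics/w1c.png

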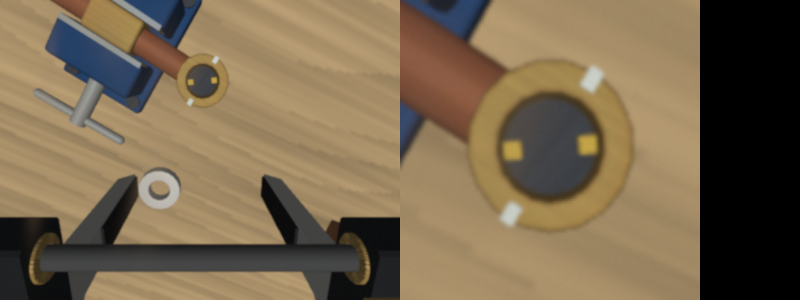

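The wrist view shows the port with white marks at crop (593,78) and (511,213), and yellow teeth at (513,150) and (588,145). I'll turn these into angles.

```bash
cat >> h.py <<'E'
def onplane(k,uv,z):
    c,T,f=k; r=T[:3,:3]@np.array([(uv[0]-c['cx'])/f,-(uv[1]-c['cy'])/f,-1]); o=T[:3,3]; return o+r*(z-o[2])/r[2]
def blobs(mask,amin=4):
    n,l,st,ce=cv2.connectedComponentsWithStats(mask.astype(np.uint8)); return [(st[i,4],ce[i]) for i in range(1,n) if st[i,4]>=amin]
E
python3 - <<'E'
from h import *
im,d,k=snap('wrist'); P=cloud(k,d); hsv=cv2.cvtColor(im,cv2.COLOR_RGB2HSV)
s=(abs(P[...,2]-.1)<.007)&(np.hypot(P[...,0]-.569,P[...,1]+.0595)<.032)
cs=[]
m=np.hypot(*(np.mgrid[:384,:512]-pix(k,[.569,-.0595,.1])[::-1,None,None]))
v,u=np.where(s); (cx,cy),r=cv2.minEnclosingCircle(np.stack([u,v],1).astype(np.float32)); print('rim px',cx,cy,r,'centre',onplane(k,(cx,cy),.1), 'r mm',r/k[2]*np.median(d[s]), 'z',np.median(P[s][:,2]))
w=(hsv[...,1]<60)&(hsv[...,2]>150)&(m<45)
y=(hsv[...,0]>15)&(hsv[...,0]<35)&(hsv[...,1]>130)&(hsv[...,2]>130)&(m<17)
for n,mk,z in(('white',w,.1),('teeth',y,.085)):
    p=[onplane(k,c,z) for a,c in blobs(mk)]; print(n,[a for a,c in blobs(mk)],np.round(p,4))
    if len(p)==2: q=p[1]-p[0]; print('mid',(p[0]+p[1])/2,'ang',np.degrees(np.arctan2(q[1],q[0])),'len',np.linalg.norm(q))
E
```

```text
rim px 253.5 98.5 36.03480529785156 centre [ 0.56929446 -0.05913087  0.1       ] r mm 0.02445032143975887 z 0.10101617952901235
white [np.int32(66), np.int32(56)] [[ 0.5896 -0.0614  0.1   ]
 [ 0.5478 -0.056   0.1   ]]
mid [ 0.56871639 -0.05868956  0.1       ] ang 172.70693871913997 len 0.042156317268346004
teeth [np.int32(43), np.int32(30)] [[ 0.5739 -0.0681  0.085 ]
 [ 0.564  -0.0499  0.085 ]]
mid [ 0.56899325 -0.05903314  0.085     ] ang 118.50427105539968 len 0.020737428919196898
```

Call:
{"op": "servo_tool", "data": {"deltas": [[-0.0565,0.404,0.01,0,0,0,0.094],[-0.0565,0.404,0.01,0,0,0,0.094],[-0.0565,0.404,0.01,0,0,0,0.094],[-0.0565,0.404,0.01,0,0,0,0.094],[-0.0565,0.404,0.01,0,0,0,0.094],[-0.0565,0.404,0.01,0,0,0,0.094],[-0.0565,0.404,0.01,0,0,0,0.094],[-0.0565,0.404,0.01,0,0,0,0.094]]}}

```text
t: 3.55
position: [0.4411, 0.3057, 0.16]
eef_rot: [0.978, 0.21, 0.0, 0.0]
ft_force: [0.9, -0.4, -0.1]
finger_gap: 0.094
finger_force: 0.0
```

Call:
{"op": "servo_tool", "data": {"deltas": [[0,0.01,0,0,0,0,0.094],[0,0.01,0,0,0,0,0.094],[0,0.01,0,0,0,0,0.094]]}}

```text
t: 3.85
position: [0.4417, 0.3129, 0.1594]
eef_rot: [0.978, 0.21, -0.0, 0.0]
ft_force: [0.5, -1.6, -0.2]
finger_gap: 0.0943
finger_force: 0.0
```

```bash
python3 - <<'E'
from h import *
im,d,k=snap('wrist'); P=cloud(k,d); print(arm.observe()['position'], arm.observe()['joint_positions'].round(3))
look('wrist',k[1],['tee','tee_grip'])
s=(P[...,2]>.045)&(P[...,2]<.09)&(np.hypot(P[...,0]-.512,P[...,1]-.344)<.06)
t=s&(P[...,2]>.064)
Q=P[s][:,:2]; c,ax,_=cv2.PCACompute2(Q.astype(np.float32),None); print('barbs mean',c,'ang',np.degrees(np.arctan2(ax[0,1],ax[0,0])))
e=(Q-c)@ax.T; print('ext',e.min(0),e.max(0)); mid=c+((e.min(0)+e.max(0))/2)@ax; print('mid',mid)
r=cv2.minAreaRect((P[t][:,:2]*1000).astype(np.float32)); print('top',r,np.median(P[t][:,2]))
cv2.imwrite('pics/w2.png',im[:,:,::-1])
E
```

```text
[0.44183316 0.31247183 0.15944217] [-0.327  0.296 -0.483  1.929  0.167  0.957 -2.037]
wrist tee 0.94 [5.482e-01 4.773e-01 4.000e-04]
wrist tee_grip 0.7 [0.5102 0.3482 0.068 ]
barbs mean [[0.510683   0.34510738]] ang 122.10529
ext [-0.0457331  -0.01154133] [0.04627618 0.01432273]
mid [[0.5117167  0.34607652]]
top ((510.443603515625, 345.2364196777344), (19.965721130371094, 91.57398986816406), 32.05694580078125) 0.07348459633340765
```

View pics/w2.png

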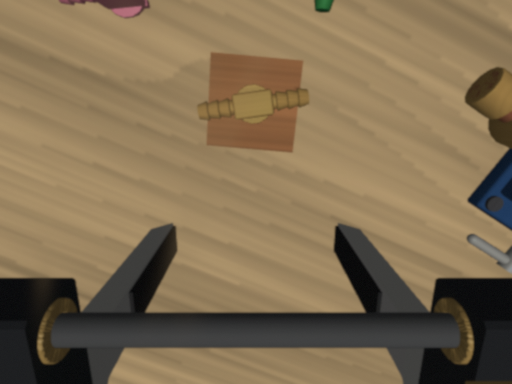

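The wrist view shows the brass tee on its block at (253,104), with barbs at (204,110) and (303,97). The pink look-alike is at the top left and the green one at the top right. Next I turn and go above the tee.

Call:
{"op": "servo_tool", "data": {"deltas": [[0.069,0.033,-0.02,0,0,97.8,0.094],[0.069,0.033,-0.02,0,0,97.8,0.094],[0.069,0.033,-0.02,0,0,97.8,0.094],[0.069,0.033,-0.02,0,0,97.8,0.094],[0.069,0.033,-0.02,0,0,97.8,0.094],[0.069,0.033,-0.02,0,0,97.8,0.094],[0.069,0.033,-0.02,0,0,97.8,0.094],[0.069,0.033,-0.02,0,0,97.8,0.094]]}}

```text
t: 4.8
position: [0.5109, 0.3459, 0.1397]
eef_rot: [0.686, 0.727, -0.0, 0.0]
ft_force: [-0.6, -0.5, -0.6]
finger_gap: 0.0939
finger_force: 0.0
```

Call:
{"op": "servo_tool", "data": {"deltas": [[0,0,0,0,0,8,0.094],[0,0,0,0,0,16,0.094],[0,0,0,0,0,24,0.094],[0,0,0,0,0,29.1,0.094],[0,0,0,0,0,29.1,0.094],[0,0,0,0,0,29.1,0.094]]}}

```text
t: 5.4
position: [0.5107, 0.3464, 0.1396]
eef_rot: [0.485, 0.874, -0.0, 0.0]
ft_force: [-0.1, 0.6, -0.2]
finger_gap: 0.0938
finger_force: 0.0
```

```bash
python3 - <<'E'
from h import *
im,d,k=snap('wrist'); P=cloud(k,d); o=arm.observe(); print(o['position'], o['joint_positions'].round(3)); Rm=R.from_quat(o['eef_rot']).as_matrix(); print('heading',np.degrees(np.arctan2(Rm[1,0],Rm[0,0])),Rm[:,2].round(4))
r=np.hypot(P[...,0]-.511,P[...,1]-.3455)
z=P[...,2][(r<.08)&(d>0)]; h,e=np.histogram(z,bins=np.arange(-.006,.1,.003)); print([(round(a,3),b) for a,b in zip(e,h) if b>20])
s=(P[...,2]>.048)&(P[...,2]<.1)&(r<.055)&(d>0)
q=cv2.minAreaRect((P[s][:,:2]*1000).astype(np.float32)); print(q)
cv2.imwrite('pics/w3.png',im[:,:,::-1])
E
```

```text
[0.51060068 0.34669277 0.13966741] [-0.094  0.518 -0.808  1.764  0.427  1.045 -0.499]
heading 121.97383029335151 [ 1.e-04 -3.e-04 -1.e+00]
[(np.float64(-0.003), np.int64(449)), (np.float64(0.0), np.int64(10322)), (np.float64(0.003), np.int64(112)), (np.float64(0.006), np.int64(26)), (np.float64(0.009), np.int64(23)), (np.float64(0.012), np.int64(31)), (np.float64(0.015), np.int64(28)), (np.float64(0.018), np.int64(29)), (np.float64(0.021), np.int64(30)), (np.float64(0.024), np.int64(31)), (np.float64(0.027), np.int64(32)), (np.float64(0.03), np.int64(27)), (np.float64(0.033), np.int64(36)), (np.float64(0.036), np.int64(2081)), (np.float64(0.039), np.int64(3525)), (np.float64(0.042), np.int64(229)), (np.float64(0.057), np.int64(81)), (np.float64(0.06), np.int64(293)), (np.float64(0.063), np.int64(707)), (np.float64(0.066), np.int64(72)), (np.float64(0.069), np.int64(32)), (np.float64(0.072), np.int64(845)), (np.float64(0.075), np.int64(90))]
((511.1461181640625, 345.91900634765625), (19.84730339050293, 92.34712982177734), 32.77830123901367)
```

Call:
{"op": "servo_tool", "data": {"deltas": [[0.0002,-0.001,-0.04,0,0,0.5,0.094],[0.0002,-0.001,-0.075,0,0,0.5,0.06],[0.0002,-0.001,-0.0945,0,0,0.5,0.04],[0.0002,-0.001,-0.0945,0,0,0.5,0.01],[0.0002,-0.001,-0.0945,0,0,0.5,0.01],[0.0002,-0.001,-0.0945,0,0,0.5,0.01],[0.0002,-0.001,-0.0945,0,0,0.5,0.01],[0.0002,-0.001,-0.0945,0,0,0.5,0.01]], "force": 40}}

```text
t: 6.25
position: [0.5109, 0.3466, 0.0461]
eef_rot: [0.48, 0.877, 0.001, 0.0]
ft_force: [-0.7, -0.8, 0.5]
finger_gap: 0.0417
finger_force: 0.0
```

Call:
{"op": "servo_tool", "data": {"deltas": [[0,0,0,0,0,0,0.01],[0,0,0,0,0,0,0.01],[0,0,0,0,0,0,0.01],[0,0,0,0,0,0,0.01],[0,0,0,0,0,0,0.01]]}}

```text
t: 6.75
position: [0.5105, 0.3464, 0.0453]
eef_rot: [0.48, 0.878, -0.0, 0.0]
ft_force: [-0.1, -0.8, 4.5]
finger_gap: 0.0195
finger_force: 40.0
```

Call:
{"op": "servo_tool", "data": {"deltas": [[0,0,0.03,0,0,0,0.01],[0,0,0.075,0,0,0,0.01],[0,0,0.125,0,0,0,0.01],[0,0,0.175,0,0,0,0.01],[0,-0.01,0.205,0,0,5,0.01],[0.005,-0.045,0.205,0,0,13,0.01],[0.01,-0.09,0.205,0,0,21,0.01],[0.0165,-0.135,0.205,0,0,29,0.01]]}}

```text
t: 7.55
position: [0.5264, 0.2116, 0.25]
eef_rot: [0.243, 0.97, -0.0, -0.0]
ft_force: [1.5, -0.2, -2.1]
finger_gap: 0.02
finger_force: 40.0
```

Call:
{"op": "servo_tool", "data": {"deltas": [[0.006,-0.045,0,0,0,8,0.01],[0.012,-0.09,0,0,0,16,0.01],[0.018,-0.135,0,0,0,24,0.01],[0.025,-0.18,0,0,0,32,0.01],[0.032,-0.22,0,0,0,38,0.01],[0.039,-0.255,0,0,0,38.5,0.01],[0.041,-0.27,0,0,0,38.5,0.01],[0.041,-0.27,0,0,0,38.5,0.01]]}}

```text
t: 8.35
position: [0.5677, -0.0596, 0.2495]
eef_rot: [-0.084, 0.996, 0.0, -0.0]
ft_force: [-0.7, 1.0, -2.6]
finger_gap: 0.0198
finger_force: 40.0
```

```bash
cat >> h.py <<'E'
def st():
    o=arm.observe(); Rm=R.from_quat(o['eef_rot']).as_matrix(); print('t',o['t'],'pos',o['position'].round(4),'head',np.degrees(np.arctan2(Rm[1,0],Rm[0,0])).round(2),'tilt',Rm[:2,2].round(4),'F',o['ft_force'].round(2),'M',o['wrist_torque'].round(3),'gap',round(o['finger_gap'],4),'q',o['joint_positions'].round(2)); return o
E
python3 -c "
from h import *
st()
im,d,k=snap('side'); cv2.imwrite('pics/s2.png',im[:,:,::-1]); look('side',k[1],['tee','tee_grip'])
im,d,k=snap('scene'); look('scene',k[1],['tee','tee_grip'])"
```

```text
t 8.35 pos [ 0.5677 -0.0596  0.2495] head -170.31 tilt [-0.001   0.0001] F [-0.68  1.04 -2.56] M [ 0.105 -0.164 -0.013] gap 0.0198 q [ 0.82  0.39 -1.05  1.74  0.36  1.22  1.42]
side tee 0.76 [ 0.5418  0.4828 -0.0023]
side tee 0.69 [ 0.5686 -0.0614  0.2197]
side tee 0.63 [0.6433 0.3407 0.001 ]
side tee_grip 0.97 [0.6442 0.334  0.0572]
side tee_grip 0.95 [0.5465 0.4795 0.0527]
side tee_grip 0.72 [ 0.566  -0.065   0.2658]
side tee_grip 0.44 [ 0.432  -0.3557  0.0124]
scene tee 0.73 [ 0.5473  0.4865 -0.0022]
scene tee 0.69 [ 6.436e-01  3.391e-01 -4.000e-04]
scene tee 0.5 [ 0.5691 -0.0569  0.2136]
scene tee_grip 0.68 [0.5447 0.4787 0.0536]
scene tee_grip 0.56 [ 0.5678 -0.0557  0.2678]
scene tee_grip 0.47 [0.6403 0.3382 0.0553]
```

Call:
{"op": "servo_tool", "data": {"deltas": [[0.0005,0.0005,-0.045,0,0,0,0.01],[0.0005,0.0005,-0.085,0,0,0,0.01],[0.0005,0.0005,-0.107,0,0,0,0.01],[0.0005,0.0005,-0.112,0,0,0,0.01],[0.0005,0.0005,-0.117,0,0,0,0.01],[0.0005,0.0005,-0.122,0,0,0,0.01]]}}

```text
t: 9.25
position: [0.5692, -0.0562, 0.1292]
eef_rot: [-0.087, 0.996, -0.0, 0.001]
ft_force: [-0.0, -0.2, -2.7]
finger_gap: 0.0196
finger_force: 40.0
```

Call:
{"op": "servo_tool", "data": {"deltas": [[0,0,-0.004,0,0,0,0.01],[0,0,-0.008,0,0,0,0.01],[0,0,-0.012,0,0,0,0.01],[0,0,-0.014,0,0,0,0.01],[0,0,-0.014,0,0,0,0.01]]}}

```text
t: 9.75
position: [0.5683, -0.0569, 0.1139]
eef_rot: [-0.086, 0.996, -0.0, -0.0]
ft_force: [0.6, -1.8, -3.9]
finger_gap: 0.0197
finger_force: 40.0
```

```bash
python3 -c "
from h import *
st()"
```

```text
t 9.75 pos [ 0.5683 -0.0569  0.1139] head -170.09 tilt [-0.0002 -0.0003] F [ 0.61 -1.77 -3.92] M [-0.579 -0.255 -0.065] gap 0.0197 q [ 0.73  0.53 -0.96  1.88  0.52  1.    1.28]
```

Call:
{"op": "servo_tool", "data": {"deltas": [[0,-0.0015,0,0,0,-8,0.01],[0,-0.0015,-0.0005,0,0,-16,0.01],[0,-0.0015,-0.001,0,0,-24,0.01],[0,-0.0015,-0.001,0,0,-32,0.01],[0,-0.0015,-0.001,0,0,-40,0.01],[0,-0.0015,-0.0012,0,0,-48,0.01],[0,-0.0015,-0.0015,0,0,-56,0.01],[0,-0.0015,-0.0017,0,0,-64,0.01]], "force": 55}}

```text
t: 10.55
position: [0.5682, -0.0579, 0.1126]
eef_rot: [0.457, 0.889, 0.0, -0.0]
ft_force: [0.3, 1.0, -2.5]
finger_gap: 0.0198
finger_force: 55.0
```

```bash
python3 -c "
from h import *
st()"
```

```text
t 10.55 pos [ 0.5682 -0.0579  0.1126] head 125.62 tilt [-0.0001  0.0001] F [ 0.34  1.01 -2.45] M [-0.101  0.059  0.168] gap 0.0198 q [ 0.55  0.45 -0.71  1.89  0.36  0.93  0.3 ]
```

Call:
{"op": "servo_tool", "data": {"deltas": [[0,-0.0005,-0.0002,0,0,-8,0.01],[0,-0.0005,-0.0004,0,0,-16,0.01],[0,-0.0005,-0.0006,0,0,-24,0.01],[0,-0.0005,-0.0008,0,0,-32,0.01],[0,-0.0005,-0.001,0,0,-40,0.01],[0,-0.0005,-0.0012,0,0,-48,0.01],[0,-0.0005,-0.0014,0,0,-56,0.01],[0,-0.0005,-0.0017,0,0,-64,0.01]]}}

```text
t: 11.35
position: [0.5688, -0.0581, 0.111]
eef_rot: [0.859, 0.512, 0.001, 0.0]
ft_force: [1.4, 0.0, -3.3]
finger_gap: 0.0196
finger_force: 55.0
```

Call:
{"op": "servo_tool", "data": {"deltas": [[0,0,-0.0002,0,0,-8,0.01],[0,0,-0.0004,0,0,-16,0.01],[0,0,-0.0006,0,0,-24,0.01],[0,0,-0.0008,0,0,-32,0.01],[0,0,-0.001,0,0,-40,0.01],[0,0,-0.0012,0,0,-47,0.01],[0,0,-0.0014,0,0,-53,0.01],[0,0,-0.0014,0,0,-53,0.01]]}}

```text
t: 12.15
position: [0.569, -0.0584, 0.1096]
eef_rot: [0.997, 0.077, 0.001, 0.0]
ft_force: [4.0, -1.6, -2.4]
finger_gap: 0.0194
finger_force: 55.0
```

```bash
python3 -c "
from h import *
st()
im,d,k=snap('wrist'); cv2.imwrite('pics/w4.png',im[:,:,::-1])"
```

```text
t 12.15 pos [ 0.569  -0.0584  0.1096] head 8.84 tilt [ 0.0013 -0.0001] F [ 3.97 -1.58 -2.39] M [-0.533 -0.921  0.117] gap 0.0194 q [ 0.21  0.38 -0.27  1.92  0.13  0.86 -1.54]
```

View pics/w4.png

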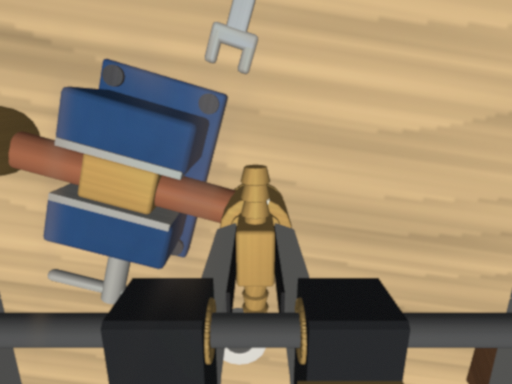

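The picture shows the tee held square in the fingers, with its barb at (255,180). The pipe is still slanted by about 16°, so I'll turn the rest of the way.

Call:
{"op": "servo_tool", "data": {"deltas": [[0,0,-0.0001,0,0,-5,0.01],[0,0,-0.0002,0,0,-10,0.01],[0,0,-0.0003,0,0,-15,0.01],[0,0,-0.0003,0,0,-15.5,0.01],[0,0,-0.0003,0,0,-15.5,0.01],[0,0,-0.0003,0,0,-15.5,0.01]]}}

```text
t: 12.8
position: [0.5688, -0.0586, 0.1094]
eef_rot: [0.998, -0.056, 0.001, -0.0]
ft_force: [3.9, -2.1, 2.5]
finger_gap: 0.0196
finger_force: 55.0
```

```bash
python3 -c "
from h import *
st()"
```

```text
t 12.8 pos [ 0.5688 -0.0586  0.1094] head -6.39 tilt [0.0011 0.0001] F [ 3.94 -2.13  2.51] M [-0.394 -1.343  0.191] gap 0.0196 q [ 0.17  0.37 -0.22  1.92  0.1   0.86 -1.79]
```

Call:
{"op": "servo_tool", "data": {"deltas": [[0,0,0,0,0,-1,0.01],[0,0,0,0,0,-1,0.01],[0,0,0,0,0,-1,0.01],[0,0,0,0,0,-1,0.01],[0,0,0,0,0,-1,0.05],[0,0,0,0,0,-1,0.05],[0,0,0,0,0,-1,0.05]]}}

```text
t: 13.5
position: [0.5677, -0.0585, 0.1088]
eef_rot: [0.998, -0.066, -0.001, -0.0]
ft_force: [-0.1, -0.0, -0.3]
finger_gap: 0.0403
finger_force: 0.0
```

Call:
{"op": "servo_tool", "data": {"deltas": [[-0.01,0,0.03,0,0,0,0.05],[-0.04,0,0.07,0,0,0,0.05],[-0.078,0.01,0.09,0,0,0,0.05],[-0.078,0.01,0.09,0,0,0,0.05],[-0.078,0.01,0.09,0,0,0,0.05]]}}

```text
t: 14.0
position: [0.4901, -0.0486, 0.1998]
eef_rot: [0.998, -0.066, 0.001, 0.0]
ft_force: [0.4, -0.2, 0.1]
finger_gap: 0.0501
finger_force: 0.0
```

```bash
python3 - <<'E'
from h import *
st(); im,d,k=snap('wrist'); P=cloud(k,d); hsv=cv2.cvtColor(im,cv2.COLOR_RGB2HSV)
look('wrist',k[1],['tee','wheel_axis','crank_grip'])
r=np.hypot(P[...,0]-.569,P[...,1]+.059)
s=(P[...,2]>.115)&(P[...,2]<.15)&(r<.06)&(d>0)
q=cv2.minAreaRect((P[s][:,:2]*1000).astype(np.float32)); print('tee',q,'zmax',np.percentile(P[s][:,2],[50,95]))
c,ax,_=cv2.PCACompute2(P[s][:,:2].astype(np.float32),None); print('ang',np.degrees(np.arctan2(ax[0,1],ax[0,0])))
cv2.imwrite('pics/w5.png',im[:,:,::-1])
for n in('side','scene'):
    im,d,k=snap(n,n+'5.png'); look(n,k[1],['wheel_axis','crank_grip'])
    P=cloud(k,d); hsv=cv2.cvtColor(im,cv2.COLOR_RGB2HSV)
    b=(hsv[...,2]<70)&(P[...,2]>.145)&(P[...,2]<.195)&(np.hypot(P[...,0]-.592,P[...,1]-.133)<.06)
    rd=((hsv[...,0]<8)|(hsv[...,0]>172))&(hsv[...,1]>150)&(P[...,2]>.12)&(P[...,2]<.16)&(np.hypot(P[...,0]-.592,P[...,1]-.133)<.07)
    if b.sum(): print('black',b.sum(),P[b].mean(0),P[b].min(0),P[b].max(0))
    if rd.sum(): print('red rect',(P[rd].min(0)+P[rd].max(0))/2,P[rd].max(0)-P[rd].min(0))
E
```

```text
t 14.0 pos [ 0.4901 -0.0486  0.1998] head -7.56 tilt [ 0.0015 -0.0003] F [ 0.45 -0.25  0.07] M [ 0.091  0.026 -0.028] gap 0.0501 q [ 0.19  0.14 -0.24  2.    0.04  1.   -1.78]
wrist tee 0.95 [ 0.5714 -0.0566  0.0675]
wrist crank_grip 0.86 [0.5847 0.0885 0.1657]
tee ((568.7401733398438, -59.074798583984375), (19.989582061767578, 92.2562255859375), 87.3767318725586) zmax [0.12966005 0.13893584]
ang -2.5720747
side wheel_axis 0.96 [0.5916 0.132  0.167 ]
side crank_grip 0.64 [0.583  0.0882 0.1674]
black 62 [0.57897137 0.09206692 0.16545924] [0.57486633 0.08511438 0.1461442 ] [0.58443946 0.09551061 0.1838327 ]
red rect [0.59000434 0.13131415 0.14132314] [0.09384879 0.09376255 0.01482717]
scene wheel_axis 0.73 [0.5948 0.1315 0.1682]
scene crank_grip 0.7 [ 7.592e-01 -2.910e-02 -4.000e-04]
scene crank_grip 0.54 [0.5866 0.0849 0.1628]
black 36 [0.58765346 0.08952383 0.16889251] [0.57729393 0.08448352 0.1476742 ] [0.59267265 0.09457733 0.18661503]
red rect [0.59448351 0.1300939  0.13726848] [0.09959152 0.0949668  0.01503888]
```

View pics/w5.png

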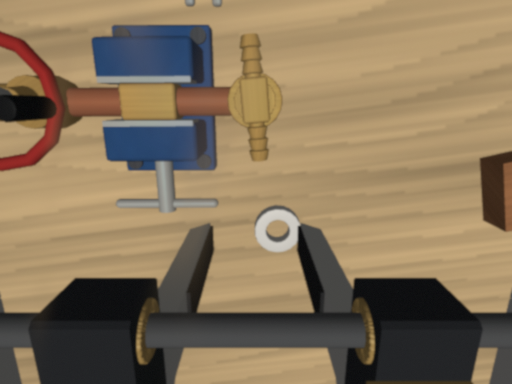

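The view shows the tee seated in the port at (255,100), with its barbs within about 5° of square. I'll check its depth against the rim and work out the crank geometry.

```bash
python3 - <<'E'
from h import *
im,d,k=snap('wrist'); P=cloud(k,d)
x=P-np.array([.569,-.059,0]); r=np.hypot(x[...,0],x[...,1]); a=np.radians(-2.6)
lx=x[...,0]*np.cos(a)+x[...,1]*np.sin(a); ly=-x[...,0]*np.sin(a)+x[...,1]*np.cos(a)
print('top',np.median(P[...,2][(abs(lx)<.013)&(abs(ly)<.007)&(d>0)]))
s=(abs(ly)>.0185)&(r<.022)&(abs(lx)<.012)&(d>0); print('rim',np.percentile(P[...,2][s],[25,50,75]),s.sum())
s=(abs(ly)>.0115)&(r<.016)&(d>0); print('collar',np.percentile(P[...,2][s],[25,50,75]),s.sum())
yaw=np.radians(-7.3); X=np.array([np.cos(yaw),np.sin(yaw)]);Y=np.array([-np.sin(yaw),np.cos(yaw)])
ax=np.array([.569,-.059])+.19*Y; print('axis from port',ax)
for c in([.5847,.0885],[.583,.0882],[.5866,.0849]): q=np.array(c)-ax; print(np.hypot(*q),np.degrees(np.arctan2(q[1],q[0])))
E
```

```text
top 0.13812192891640152
rim [0.1006701  0.10106754 0.1015694 ] 168
collar [0.10657192 0.10703161 0.10755952] 223
axis from port [0.59314228 0.12945994]
0.041820916272998894 -101.64617519006208
0.04248821885564185 -103.81029509149708
0.0450376507820531 -98.3524724144071
```

Call:
{"op": "servo_tool", "data": {"deltas": [[0,0,0.02,0,0,8,0.05],[0.02,0.03,0.02,0,0,16,0.05],[0.04,0.06,0.02,0,0,24,0.05],[0.06,0.09,0.02,0,0,32,0.05],[0.08,0.12,0.02,0,0,40,0.05],[0.095,0.1365,0.02,0,0,48,0.05],[0.095,0.1365,0.02,0,0,56,0.05],[0.095,0.1365,0.02,0,0,64,0.05]]}}

```text
t: 15.35
position: [0.5855, 0.0888, 0.2186]
eef_rot: [0.88, 0.476, -0.0, -0.0]
ft_force: [0.4, -1.7, 0.3]
finger_gap: 0.0501
finger_force: 0.0
```

Call:
{"op": "servo_tool", "data": {"deltas": [[0,0,0,0,0,8,0.05],[0,0,0,0,0,16,0.05],[0,0,0,0,0,23,0.05],[0,0,0,0,0,23,0.05],[0,0,0,0,0,23,0.05]]}}

```text
t: 15.85
position: [0.5853, 0.0877, 0.2189]
eef_rot: [0.771, 0.637, -0.0, -0.0]
ft_force: [-0.1, -1.8, -0.6]
finger_gap: 0.05
finger_force: 0.0
```

```bash
python3 - <<'E'
from h import *
st(); im,d,k=snap('wrist'); P=cloud(k,d); hsv=cv2.cvtColor(im,cv2.COLOR_RGB2HSV)
look('wrist',k[1],['wheel_axis','crank_grip'])
s=(P[...,2]>.172)&(P[...,2]<.19)&(np.hypot(P[...,0]-.585,P[...,1]-.088)<.02)
print('pin top',s.sum(), P[s].mean(0),np.median(P[s][:,2])); print(cv2.minEnclosingCircle((P[s][:,:2]*1000).astype(np.float32)))
rd=((hsv[...,0]<8)|(hsv[...,0]>172))&(hsv[...,1]>150)&(P[...,2]>.12)&(P[...,2]<.16)&(np.hypot(P[...,0]-.592,P[...,1]-.133)<.07)
print('red',cv2.minEnclosingCircle((P[rd][:,:2]*1000).astype(np.float32)),np.median(P[rd][:,2]))
h=(np.hypot(P[...,0]-.593,P[...,1]-.131)<.008)&(d>0);print('hub',np.median(P[h],axis=0))
cv2.imwrite('pics/w6.png',im[:,:,::-1])
E
```

```text
t 15.85 pos [0.5853 0.0877 0.2189] head 79.19 tilt [-0.0002  0.0001] F [-0.11 -1.83 -0.58] M [-0.019 -0.104  0.013] gap 0.05 q [ 0.16  0.32 -0.52  1.76  0.18  1.11 -0.6 ]
wrist wheel_axis 0.97 [0.59   0.1297 0.1694]
wrist crank_grip 0.72 [0.5841 0.0899 0.1665]
pin top 438 [0.58431242 0.08997766 0.18189272] 0.18286174509384676
((583.8997192382812, 88.85997009277344), 7.892187118530273)
red ((592.9760131835938, 130.0297088623047), 49.59443664550781) 0.13941066978067773
hub [0.59299065 0.13114023 0.14422418]
```

View pics/w6.png

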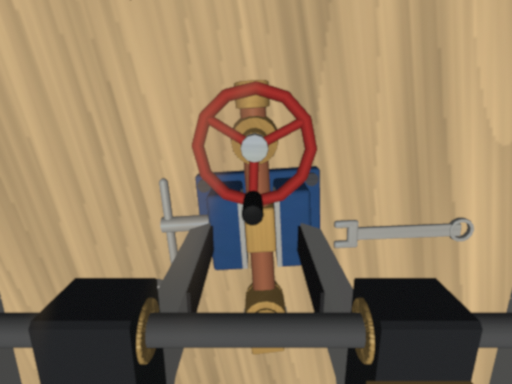

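The view shows the crank pin at (253,207) between the fingers and the wheel hub at (254,148). Descending and pinching.

Call:
{"op": "servo_tool", "data": {"deltas": [[-0.0013,0.0013,-0.03,0,0,0,0.05],[-0.0013,0.0013,-0.055,0,0,0,0.05],[-0.0013,0.0013,-0.07,0,0,0,0.05],[-0.0013,0.0013,-0.07,0,0,0,0.005],[-0.0013,0.0013,-0.07,0,0,0,0.005],[-0.0013,0.0013,-0.07,0,0,0,0.005],[-0.0013,0.0013,-0.07,0,0,0,0.005],[-0.0013,0.0013,-0.07,0,0,0,0.005]], "force": 25}}

```text
t: 16.8
position: [0.5843, 0.0892, 0.1498]
eef_rot: [0.769, 0.639, 0.0, 0.0]
ft_force: [-0.2, 0.8, 3.7]
finger_gap: 0.0157
finger_force: 25.0
```

```bash
cat > circ.py <<'E'
from h import *
import sys
# offsets (mm->m) of successive circle points from angle a0, step deg, n rows, from the commanded point at a0c
def rows(a0,step,n,base,c=(.593,.130),r=.042):
    for i in range(1,n+1):
        a=np.radians(a0+step*i); p=np.array(c)+r*np.array([np.cos(a),np.sin(a)])-base; print([round(float(p[0]),4),round(float(p[1]),4),0,0,0,0,0.005],end=', ')
    print()
E
python3 - <<'E'
from circ import *
o=st(); q=o['position'][:2]-np.array([.593,.130]); a=np.degrees(np.arctan2(q[1],q[0])); print(a,np.hypot(*q))
c=np.array([.593,.130])
for j in range(3):
    a0=a+j*200; b=c+.042*np.array([np.cos(np.radians(a0)),np.sin(np.radians(a0))]); print(a0); rows(a0,25,8,b)
E
```

```text
t 16.8 pos [0.5843 0.0892 0.1498] head 79.41 tilt [0.001  0.0001] F [-0.16  0.77  3.72] M [-0.044 -0.005  0.028] gap 0.0157 q [ 0.14  0.39 -0.5   1.83  0.22  0.98 -0.64]
-101.98151808309068 0.04166933082177934
-101.98151808309068
[0.0182, 0.0002, 0, 0, 0, 0, 0.005], [0.0346, 0.008, 0, 0, 0, 0, 0.005], [0.0461, 0.022, 0, 0, 0, 0, 0.005], [0.0507, 0.0396, 0, 0, 0, 0, 0.005], [0.0474, 0.0575, 0, 0, 0, 0, 0.005], [0.0368, 0.0723, 0, 0, 0, 0, 0.005], [0.021, 0.0813, 0, 0, 0, 0, 0.005], [0.0029, 0.0827, 0, 0, 0, 0, 0.005], 
98.01848191690932
[-0.017, -0.0064, 0, 0, 0, 0, 0.005], [-0.0298, -0.0193, 0, 0, 0, 0, 0.005], [-0.0358, -0.0365, 0, 0, 0, 0, 0.005], [-0.0341, -0.0546, 0, 0, 0, 0, 0.005], [-0.0248, -0.0702, 0, 0, 0, 0, 0.005], [-0.0099, -0.0805, 0, 0, 0, 0, 0.005], [0.0081, -0.0835, 0, 0, 0, 0, 0.005], [0.0256, -0.0787, 0, 0, 0, 0, 0.005], 
298.0184819169093
[0.0138, 0.0118, 0, 0, 0, 0, 0.005], [0.0214, 0.0284, 0, 0, 0, 0, 0.005], [0.0212, 0.0465, 0, 0, 0, 0, 0.005], [0.0134, 0.0629, 0, 0, 0, 0, 0.005], [-0.0007, 0.0745, 0, 0, 0, 0, 0.005], [-0.0183, 0.0791, 0, 0, 0, 0, 0.005], [-0.0362, 0.0757, 0, 0, 0, 0, 0.005], [-0.051, 0.0652, 0, 0, 0, 0, 0.005],
```

Call:
{"op": "servo_tool", "data": {"deltas": [[0.0182,0.0002,0,0,0,0,0.005],[0.0346,0.008,0,0,0,0,0.005],[0.0461,0.022,0,0,0,0,0.005],[0.0507,0.0396,0,0,0,0,0.005],[0.0474,0.0575,0,0,0,0,0.005],[0.0368,0.0723,0,0,0,0,0.005],[0.021,0.0813,0,0,0,0,0.005],[0.0029,0.0827,0,0,0,0,0.005]]}}

```text
t: 17.6
position: [0.5875, 0.1725, 0.1498]
eef_rot: [0.769, 0.639, 0.001, 0.001]
ft_force: [5.2, -9.3, 3.0]
finger_gap: 0.0153
finger_force: 25.0
```

```bash
python3 - <<'E'
from circ import *
o=st(); q=o['position'][:2]-np.array([.593,.130]); a=np.degrees(np.arctan2(q[1],q[0])); print(a,np.hypot(*q))
c=np.array([.593,.130])
for a0,s in((248.0,15),(368,15),(488,15)):
    b=c+.042*np.array([np.cos(np.radians(a0)),np.sin(np.radians(a0))]); print(a0); rows(a0,s,8,b)
E
```

```text
t 17.6 pos [0.5875 0.1725 0.1498] head 79.44 tilt [0.0023 0.0001] F [ 5.23 -9.28  3.03] M [-2.69  -1.419 -0.022] gap 0.0153 q [ 0.01  0.42 -0.52  1.78  0.25  1.   -0.79]
97.31715913778451 0.042824740785918865
248.0
[0.0106, -0.0027, 0, 0, 0, 0, 0.005], [0.0216, -0.0026, 0, 0, 0, 0, 0.005], [0.0321, 0.0003, 0, 0, 0, 0, 0.005], [0.0416, 0.0058, 0, 0, 0, 0, 0.005], [0.0493, 0.0137, 0, 0, 0, 0, 0.005], [0.0547, 0.0232, 0, 0, 0, 0, 0.005], [0.0574, 0.0338, 0, 0, 0, 0, 0.005], [0.0573, 0.0448, 0, 0, 0, 0, 0.005], 
368
[-0.0029, 0.0106, 0, 0, 0, 0, 0.005], [-0.0085, 0.02, 0, 0, 0, 0, 0.005], [-0.0163, 0.0277, 0, 0, 0, 0, 0.005], [-0.0259, 0.0331, 0, 0, 0, 0, 0.005], [-0.0365, 0.0358, 0, 0, 0, 0, 0.005], [-0.0474, 0.0357, 0, 0, 0, 0, 0.005], [-0.058, 0.0328, 0, 0, 0, 0, 0.005], [-0.0674, 0.0273, 0, 0, 0, 0, 0.005], 
488
[-0.0077, -0.0078, 0, 0, 0, 0, 0.005], [-0.0131, -0.0174, 0, 0, 0, 0, 0.005], [-0.0158, -0.028, 0, 0, 0, 0, 0.005], [-0.0157, -0.0389, 0, 0, 0, 0, 0.005], [-0.0128, -0.0495, 0, 0, 0, 0, 0.005], [-0.0072, -0.059, 0, 0, 0, 0, 0.005], [0.0006, -0.0666, 0, 0, 0, 0, 0.005], [0.0101, -0.072, 0, 0, 0, 0, 0.005],
```

Call:
{"op": "servo_tool", "data": {"deltas": [[-0.017,-0.007,0,0,0,0,0.005],[-0.0298,-0.02,0,0,0,0,0.005],[-0.0358,-0.0371,0,0,0,0,0.005],[-0.0341,-0.0552,0,0,0,0,0.005],[-0.0248,-0.0708,0,0,0,0,0.005],[-0.0099,-0.0811,0,0,0,0,0.005]]}}

```text
t: 18.2
position: [0.5772, 0.0908, 0.1499]
eef_rot: [0.769, 0.639, 0.001, -0.0]
ft_force: [1.9, 16.3, -1.7]
finger_gap: 0.0158
finger_force: 25.0
```

Call:
{"op": "servo_tool", "data": {"deltas": [[0.0106,-0.0027,0,0,0,0,0.005],[0.0216,-0.0026,0,0,0,0,0.005],[0.0321,0.0003,0,0,0,0,0.005],[0.0321,0.0003,0,0,0,0,0.005]]}}

```text
t: 18.6
position: [0.6108, 0.0924, 0.1498]
eef_rot: [0.769, 0.639, 0.001, -0.0]
ft_force: [1.4, 3.7, 5.3]
finger_gap: 0.0159
finger_force: 25.0
```

```bash
python3 - <<'E'
from circ import *
o=st(); q=o['position'][:2]-np.array([.593,.1297]); a=np.degrees(np.arctan2(q[1],q[0])); print(a,np.hypot(*q))
u=np.array([np.cos(np.radians(a)),np.sin(np.radians(a))]); F=o['ft_force'][:2]; print('Frad',F@u,'Ftan ccw',F@np.array([-u[1],u[0]]))
c=np.array([.593,.130]); a0=293; b=c+.042*np.array([np.cos(np.radians(a0)),np.sin(np.radians(a0))]); rows(a0,12,8,b)
a0=293+96; b=c+.042*np.array([np.cos(np.radians(a0)),np.sin(np.radians(a0))]); rows(a0,12,8,b)
E
```

```text
t 18.6 pos [0.6108 0.0924 0.1498] head 79.45 tilt [0.0017 0.0016] F [1.45 3.71 5.34] M [ 0.781 -0.345 -0.012] gap 0.0159 q [ 0.13  0.43 -0.49  1.77  0.23  1.   -0.64]
-64.52864986357193 0.041301597466165
Frad -2.7257458034906255 Ftan ccw 2.9000397884984888
[0.0077, 0.0043, 0, 0, 0, 0, 0.005], [0.0143, 0.01, 0, 0, 0, 0, 0.005], [0.0196, 0.017, 0, 0, 0, 0, 0.005], [0.0233, 0.025, 0, 0, 0, 0, 0.005], [0.0253, 0.0335, 0, 0, 0, 0, 0.005], [0.0254, 0.0423, 0, 0, 0, 0, 0.005], [0.0238, 0.0509, 0, 0, 0, 0, 0.005], [0.0203, 0.059, 0, 0, 0, 0, 0.005], 
[-0.005, 0.0072, 0, 0, 0, 0, 0.005], [-0.0115, 0.0132, 0, 0, 0, 0, 0.005], [-0.019, 0.0177, 0, 0, 0, 0, 0.005], [-0.0273, 0.0206, 0, 0, 0, 0, 0.005], [-0.036, 0.0216, 0, 0, 0, 0, 0.005], [-0.0447, 0.0209, 0, 0, 0, 0, 0.005], [-0.0531, 0.0183, 0, 0, 0, 0, 0.005], [-0.0608, 0.014, 0, 0, 0, 0, 0.005],
```

```bash
python3 - <<'E'
from circ import *
c=np.array([.593,.130])
for j in range(14):
    a0=293+9*j; b=c+.042*np.array([np.cos(np.radians(a0)),np.sin(np.radians(a0))]); print(a0); rows(a0,4.5,2,b)
E
```

```text
293
[0.003, 0.0014, 0, 0, 0, 0, 0.005], [0.0058, 0.003, 0, 0, 0, 0, 0.005], 
302
[0.0027, 0.0019, 0, 0, 0, 0, 0.005], [0.0053, 0.0039, 0, 0, 0, 0, 0.005], 
311
[0.0024, 0.0023, 0, 0, 0, 0, 0.005], [0.0046, 0.0047, 0, 0, 0, 0, 0.005], 
320
[0.002, 0.0026, 0, 0, 0, 0, 0.005], [0.0038, 0.0054, 0, 0, 0, 0, 0.005], 
329
[0.0016, 0.0029, 0, 0, 0, 0, 0.005], [0.0029, 0.0059, 0, 0, 0, 0, 0.005], 
338
[0.0011, 0.0031, 0, 0, 0, 0, 0.005], [0.002, 0.0063, 0, 0, 0, 0, 0.005], 
347
[0.0006, 0.0032, 0, 0, 0, 0, 0.005], [0.001, 0.0065, 0, 0, 0, 0, 0.005], 
356
[0.0001, 0.0033, 0, 0, 0, 0, 0.005], [-0.0001, 0.0066, 0, 0, 0, 0, 0.005], 
365
[-0.0004, 0.0033, 0, 0, 0, 0, 0.005], [-0.0011, 0.0065, 0, 0, 0, 0, 0.005], 
374
[-0.0009, 0.0032, 0, 0, 0, 0, 0.005], [-0.0021, 0.0062, 0, 0, 0, 0, 0.005], 
383
[-0.0014, 0.003, 0, 0, 0, 0, 0.005], [-0.003, 0.0058, 0, 0, 0, 0, 0.005], 
392
[-0.0019, 0.0027, 0, 0, 0, 0, 0.005], [-0.0039, 0.0053, 0, 0, 0, 0, 0.005], 
401
[-0.0023, 0.0024, 0, 0, 0, 0, 0.005], [-0.0047, 0.0046, 0, 0, 0, 0, 0.005], 
410
[-0.0026, 0.002, 0, 0, 0, 0, 0.005], [-0.0054, 0.0038, 0, 0, 0, 0, 0.005],
```

Call:
{"op": "servo_tool", "data": {"deltas": [[0.003,0.0015,0,0,0,0,0.005],[0.0059,0.003,0,0,0,0,0.005],[0.0059,0.003,0,0,0,0,0.005]], "force": 15}}

```text
t: 18.9
position: [0.6156, 0.0951, 0.1498]
eef_rot: [0.769, 0.639, 0.001, -0.0]
ft_force: [-1.8, 2.8, 5.6]
finger_gap: 0.0155
finger_force: 15.0
```

Call:
{"op": "servo_tool", "data": {"deltas": [[0.0027,0.0019,0,0,0,0,0.005],[0.0053,0.0039,0,0,0,0,0.005],[0.0053,0.0039,0,0,0,0,0.005]]}}

```text
t: 19.2
position: [0.6207, 0.0989, 0.1498]
eef_rot: [0.769, 0.639, 0.0, -0.0]
ft_force: [-1.8, 3.1, 6.5]
finger_gap: 0.0159
finger_force: 15.0
```

Call:
{"op": "servo_tool", "data": {"deltas": [[0.0024,0.0023,0,0,0,0,0.005],[0.0046,0.0047,0,0,0,0,0.005],[0.0046,0.0047,0,0,0,0,0.005]]}}

```text
t: 19.5
position: [0.6252, 0.1036, 0.1498]
eef_rot: [0.769, 0.639, 0.0, -0.0]
ft_force: [-3.0, 3.1, 6.3]
finger_gap: 0.0155
finger_force: 15.0
```

Call:
{"op": "servo_tool", "data": {"deltas": [[0.002,0.0026,0,0,0,0,0.005],[0.0038,0.0054,0,0,0,0,0.005],[0.0038,0.0054,0,0,0,0,0.005]]}}

```text
t: 19.8
position: [0.6289, 0.1089, 0.1498]
eef_rot: [0.769, 0.639, 0.0, -0.0]
ft_force: [-3.2, 1.9, 6.7]
finger_gap: 0.0156
finger_force: 15.0
```

Call:
{"op": "servo_tool", "data": {"deltas": [[0.0016,0.0029,0,0,0,0,0.005],[0.0029,0.0059,0,0,0,0,0.005],[0.0029,0.0059,0,0,0,0,0.005]]}}

```text
t: 20.1
position: [0.6318, 0.1147, 0.1498]
eef_rot: [0.769, 0.639, 0.0, -0.0]
ft_force: [-3.5, 2.2, 7.7]
finger_gap: 0.0154
finger_force: 15.0
```

Call:
{"op": "servo_tool", "data": {"deltas": [[0.0011,0.0031,0,0,0,0,0.005],[0.002,0.0063,0,0,0,0,0.005],[0.002,0.0063,0,0,0,0,0.005]]}}

```text
t: 20.4
position: [0.6337, 0.1208, 0.1498]
eef_rot: [0.769, 0.639, 0.0, -0.0]
ft_force: [-4.5, 0.9, 7.3]
finger_gap: 0.0157
finger_force: 15.0
```

Call:
{"op": "servo_tool", "data": {"deltas": [[0.0006,0.0032,0,0,0,0,0.005],[0.001,0.0065,0,0,0,0,0.005],[0.001,0.0065,0,0,0,0,0.005]]}}

```text
t: 20.7
position: [0.6344, 0.1239, 0.1494]
eef_rot: [0.77, 0.638, -0.002, 0.001]
ft_force: [-7.8, -12.5, 11.7]
finger_gap: 0.0154
finger_force: 15.0
```

Call:
{"op": "servo_tool", "data": {"deltas": [[0.0,0.0015,0,0,0,0,0.005],[0.0,0.0015,0,0,0,0,0.005],[0.0,0.0015,0,0,0,0,0.005]]}}

```text
t: 21.0
position: [0.6344, 0.1244, 0.1494]
eef_rot: [0.77, 0.638, -0.002, 0.001]
ft_force: [-6.9, -15.5, 11.5]
finger_gap: 0.0158
finger_force: 15.0
```

```bash
python3 - <<'E'
from circ import *
o=st(); im,d,k=snap('scene'); P=cloud(k,d); look('scene',k[1],['crank_grip','wheel_axis']); im,d,k=snap('side'); look('side',k[1],['crank_grip','wheel_axis'])
c=np.array([.593,.1298])
for a in (-6,-4):
  # back off 90 deg cw from pin angle a; base = pin pos
  b=c+.042*np.array([np.cos(np.radians(a)),np.sin(np.radians(a))]); rows(a,-11.5,8,b,c=c)
E
```

```text
t 21.0 pos [0.6344 0.1244 0.1494] head 79.26 tilt [-0.0016 -0.0047] F [ -6.93 -15.45  11.45] M [-3.773  1.872 -0.015] gap 0.0158 q [ 0.07  0.48 -0.48  1.7   0.25  1.03 -0.69]
scene wheel_axis 0.89 [0.5973 0.1341 0.1666]
side crank_grip 0.2 [ 0.5627 -0.0583  0.0994]
side wheel_axis 0.96 [0.5937 0.133  0.1707]
[-0.0017, -0.0082, 0, 0, 0, 0, 0.005], [-0.005, -0.016, 0, 0, 0, 0, 0.005], [-0.0098, -0.0229, 0, 0, 0, 0, 0.005], [-0.0159, -0.0287, 0, 0, 0, 0, 0.005], [-0.023, -0.0332, 0, 0, 0, 0, 0.005], [-0.0309, -0.0362, 0, 0, 0, 0, 0.005], [-0.0392, -0.0375, 0, 0, 0, 0, 0.005], [-0.0476, -0.0372, 0, 0, 0, 0, 0.005], 
[-0.0014, -0.0083, 0, 0, 0, 0, 0.005], [-0.0045, -0.0161, 0, 0, 0, 0, 0.005], [-0.009, -0.0232, 0, 0, 0, 0, 0.005], [-0.0149, -0.0292, 0, 0, 0, 0, 0.005], [-0.0219, -0.034, 0, 0, 0, 0, 0.005], [-0.0296, -0.0372, 0, 0, 0, 0, 0.005], [-0.0379, -0.0389, 0, 0, 0, 0, 0.005], [-0.0463, -0.0388, 0, 0, 0, 0, 0.005],
```

The stop is firm at a pin angle of about -7.5°. Backing off 90° clockwise.

Call:
{"op": "servo_tool", "data": {"deltas": [[-0.0022,-0.0132,0,0,0,0,0.005],[-0.0073,-0.0229,0,0,0,0,0.005],[-0.0147,-0.031,0,0,0,0,0.005],[-0.024,-0.0369,0,0,0,0,0.005],[-0.0344,-0.0402,0,0,0,0,0.005],[-0.0432,-0.0408,0,0,0,0,0.005],[-0.0475,-0.0404,0,0,0,0,0.005],[-0.0475,-0.0404,0,0,0,0,0.005]]}}

```text
t: 22.1
position: [0.587, 0.09, 0.1495]
eef_rot: [0.769, 0.64, 0.001, -0.001]
ft_force: [-0.9, 11.3, -1.0]
finger_gap: 0.0159
finger_force: 15.0
```

```bash
python3 - <<'E'
from circ import *
o=st(); q=o['position'][:2]-np.array([.593,.1298]); print(np.degrees(np.arctan2(q[1],q[0])),np.hypot(*q))
E
```

```text
t 22.1 pos [0.587  0.09   0.1495] head 79.52 tilt [0.0011 0.0026] F [-0.91 11.33 -1.04] M [ 2.529  0.211 -0.023] gap 0.0159 q [ 0.14  0.39 -0.5   1.82  0.22  0.98 -0.64]
-98.5855162458314 0.04025848262673729
```

Call:
{"op": "servo_tool", "data": {"deltas": [[0,0.001,0,0,0,0,0.005],[0,0.001,0,0,0,0,0.005],[0,0.001,0,0,0,0,0.045],[0,0.001,0,0,0,0,0.045],[0,0.001,0,0,0,0,0.045],[0,0.001,0.03,0,0,0,0.045],[0,0.001,0.07,0,0,0,0.045],[0,0.001,0.07,0,0,0,0.045]]}}

```text
t: 22.9
position: [0.5894, 0.0895, 0.2239]
eef_rot: [0.769, 0.639, 0.003, 0.002]
ft_force: [0.3, 0.1, -1.0]
finger_gap: 0.0449
finger_force: 0.0
```

```bash
python3 - <<'E'
from h import *
st(); im,d,k=snap('wrist'); P=cloud(k,d)
s=(P[...,2]>.172)&(P[...,2]<.19)&(np.hypot(P[...,0]-.587,P[...,1]-.088)<.02)
(c,r)=cv2.minEnclosingCircle((P[s][:,:2]*1000).astype(np.float32)); print('pin',c,r,'ang',np.degrees(np.arctan2(c[1]-129.8,c[0]-593)))
im,d,k=snap('scene'); P=cloud(k,d); look('scene',k[1],['tee','nipple','tape_roll','spanner'])
cv2.imwrite('pics/end.png',cv2.resize(im[130:310,100:400,::-1],(800,480),interpolation=cv2.INTER_CUBIC))
E
```

```text
t 22.9 pos [0.5894 0.0895 0.2239] head 79.41 tilt [0.0066 0.001 ] F [ 0.34  0.08 -0.95] M [-0.02  -0.043  0.02 ] gap 0.0449 q [ 0.16  0.32 -0.51  1.75  0.18  1.11 -0.6 ]
pin (587.2307739257812, 88.16812133789062) 7.954579830169678 ang -97.88963728580815
scene tee 0.61 [ 0.5737 -0.0609  0.0736]
scene tee 0.58 [0.6409 0.3397 0.0007]
scene tee 0.48 [0.5495 0.4873 0.0011]
scene nipple 0.44 [ 0.4351 -0.3532  0.0086]
scene tape_roll 0.71 [ 4.16e-01 -6.66e-02  1.00e-04]
scene tape_roll 0.64 [ 7.58e-01 -3.15e-02  5.00e-04]
scene spanner 0.73 [ 0.5681 -0.0564  0.0953]
scene spanner 0.59 [ 0.7577 -0.0308  0.0012]
```

View pics/end.png

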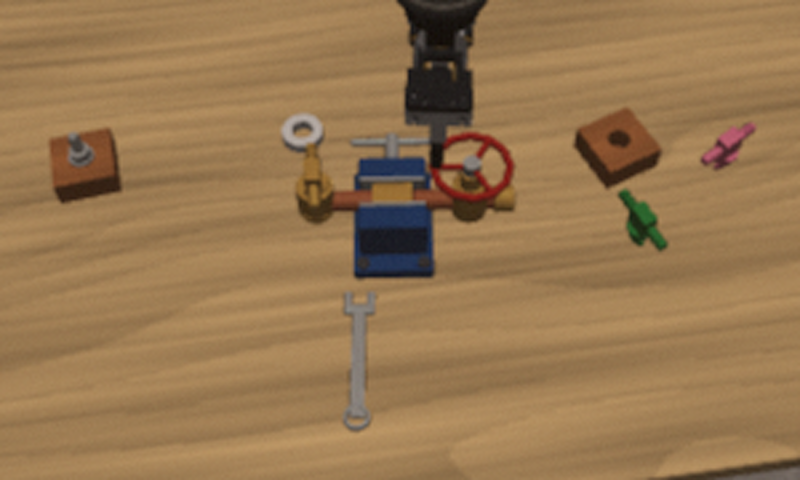

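The view shows the tee upright in the port at (313,185), the wheel at (472,165) free of the gripper, and the nipple, tape roll and spanner where they were. Settling, then handing in.

Call:
{"op": "servo_tool", "data": {"deltas": [[0,0,0.04,0,0,0,0.045],[0,0,0.05,0,0,0,0.045],[0,0,0.05,0,0,0,0.045],[0,0,0.05,0,0,0,0.045]]}}

```text
t: 23.6
position: [0.5867, 0.0887, 0.2679]
eef_rot: [0.769, 0.639, -0.0, -0.0]
ft_force: [0.3, -0.6, -0.8]
finger_gap: 0.0453
finger_force: 0.0
```

```bash
python3 -c "
from rig import arm
print(arm.hand_in())"
```

```text
the job is handed in; nothing more can be done
None
```

I handed the job in at about 24 s of the 72 s; the simulator returned no verdict. The tee is screwed in about 27 mm deep with its barbs about 5° short of square (limit about 9°), the handwheel went to its stop and back about 90° and is released, and the nipple, tape roll and spanner were not disturbed.

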